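# Move the tray divider and put the spatula away

## Robot

A 6-joint arm with a two-finger parallel gripper is mounted at the origin on a cart in front of the work surface, level with it; the furniture and walls round the work are solid. World frame = base frame: x ahead of the robot, y to its left, z up, the work surface at z = 0. Lengths are in m, angles in rad, forces in N, time in s.
With the tool pointing down it reaches from about 0.425 to 1.125 m from the base axis. Payload 14.9 kg.
Tool frame: the origin (TCP) lies at the very end of the fingers, on their centre line; the grasp point (between the pads) lies 19 mm behind it; z points along the fingers, y is the line along which they close (so a half turn about z gives the same grasp; the last joint's range is limited). The gripper opens to 91 mm and grips with 3 to 60 N. Pads are 32 mm wide; open, the fingers measure 118 mm over their backs; the gripper's body (76 mm by 178 mm) begins 60 mm behind the grasp point.
Start: joints at [-1.227, 0.379, 1.734, -0, 1.028, -0.033], TCP at [0.258, -0.651, 0.177] pointing down, gripper open.
Joint ranges: [-2.77, 2.77], [-0.74, 2.19], [0, 2.66], [-1.06, 4.2], [0.31, 2.87], [-3.08, 3.08]. Speed limits (rad/s): [1.89, 1.89, 2.39, 3.14, 3.14, 3.14].

## Interface

Orientations are given as a unit quaternion [x, y, z, w].
In Python, from bench import ctrl, snapshot, camera_params, job gives the robot as it stands. Calls block until the motion is done:
- ctrl.movep(position, orientation): joint-space move of the TCP to a pose.
- ctrl.line_to(position, attitude=None, max_speed=0.15, f_stop=None): straight line of the TCP; attitude=None keeps the orientation; max_speed is the mean speed in m/s. With f_stop (N) it stops when the force on the tool has changed by that much, and returns True; else False.
- ctrl.movej(angles): joint-space move.
- ctrl.open_gripper() and ctrl.grasp(grasp_force=None): open the fingers fully, or close them until they stop; grasp_force is the grip in N (None keeps the last).
- ctrl.pause(seconds).
- ctrl.inverse_kinematics(position, orientation): joint angles nearest the present ones, or None.
- snapshot(name): name is "scene" or "top"; returns the picture (384x512x3 uint8, blue, green, red); there is no depth.
- camera_params(name): a dict with "intrinsics" (3x3 intrinsics, pixels), "rvec" (rotation vector, rad) and "tvec" (3), from world to camera coordinates, as OpenCV has them. Camera axes: x right, y down, z forward; pixel columns grow to the right and rows downward; lengths in m; the calibration is good to about 2 mm. A picture is of the moment at which its call begins. camera_params takes no time and is no camera call.
A pose or a line that the arm cannot do raises ctrl.PlanningError and nothing moves.
- job.sign_off(): hands the job in; it is judged then, once.
Readings, each from a call of its own:
- ctrl.get_t(): time.
- ctrl.get_joint_positions(): joint angles.
- ctrl.get_qd(): joint speeds.
- ctrl.get_joint_efforts(): joint torques, N m.
- ctrl.get_ee_pos(): TCP position.
- ctrl.get_tool_rot(): TCP orientation.
- ctrl.get_wrist_force(): force on the tool from outside, world axes, zero at the start.
- ctrl.get_moment(): the same for the moment, N m.
- ctrl.get_grip_width(): opening from 0.0 (shut) to 1.0 (fully open).
- ctrl.get_grasp_force(): force on a finger pad.
Only numpy, scipy, OpenCV 4.12 (cv2) and the standard library are available. Lean on these libraries where they do the work, as an engineer would, in place of code of your own. Each camera call takes 0.05 s, during which the arm holds its last target. There are 200 camera calls.

## Task

The steel spatula, the longest of the three tools on the dark mat, does not fit into the blue tray as it is divided now. Slide the divider by its orange tab towards the silicone stopper until the empty compartment takes the spatula with a good finger's width to spare, then lay the spatula flat in that compartment, straight along the tray. Leave the stopper standing in its own short compartment.

Things in the scene. Friction and masses are not known exactly. Their poses are not given: they have to be found in the camera images.
- tray: blue open tray fixed to the bench, 308 mm long (its y axis) x 118 mm wide (its x axis) x 30 mm high; inside 300 x 110 mm, walls 4 mm, floor 4 mm thick. Origin: centre of its underside. The cream stopper stands at its +y end; the compartment on the -y side of the divider is empty.
- divider (a joint): where the white divider's middle stands along the tray's y axis, m: 0 = middle of the tray, growing towards the stopper's end; stops at -0.1 and +0.1 (there the short compartment is still 48 mm long, enough for the stopper). Plate 4 mm thick over the full width, under a crossbar on the rims, 132 x 12 mm, top 36 mm above the bench. About 1.5 N friction; stays where it is left.
- divider_tab (a point): centre of the top of the divider's orange grip tab, 70 mm above the bench. The tab stands on the crossbar at the middle of the tray's width: 34 mm tall (36 to 70 mm above the bench), 14 mm thick along the tray (y), 36 mm wide across it (x).
- spatula: slim plain steel laboratory spatula, 182 mm long (its y axis), 12 mm wide, 6 mm high, about 30 g, lying flat on a dark rubber mat 2 mm thick, pointing roughly away from the robot. Origin: centre of its underside, at half length. A white pen (145 mm) and steel tweezers (136 mm, two blades, 21 mm wide) lie on the mat beside it, some 90 mm apart, in any order.
- stopper: cream silicone stopper, 34 mm across, 26 mm high, standing upright on the tray's floor near the tray's +y end. Origin: centre of its underside.
Not all that is in view belongs to the job. Leave any turquoise look-alike of the stopper alone.

How it is judged:
On the way:
1. the divider has been slid towards the stopper (joint above 0.045, an empty compartment of at least 193 mm) while the spatula is still out of the tray (value of joint divider above 0.045 m and horizontal distance between spatula and tray above 0.18 m), for 0.2 s.
At the end, for the whole second after the job is handed in: divider at least 45 mm past the tray's middle on the stopper's side; spatula at rest flat on the floor of the long compartment, along the tray within 0.2 rad, wholly between end wall and divider; stopper upright within 0.2 rad on the floor of the short compartment (value of joint divider above 0.045 m and z of spatula in the frame of tray between 0 and 0.015 m and x of spatula in the frame of tray between -0.053 and 0.053 m and y of spatula in the frame of tray between -0.064 and 0.012 m and angle between the y axis of spatula and the y axis of tray, either way round below 0.2 rad and linear speed of spatula below 0.02 m/s and y of stopper in the frame of tray between 0.1 and 0.15 m and z of stopper in the frame of tray below 0.012 m and angle between stopper's own z axis and vertical below 0.2 rad); the robot touches nothing.
It also fails if it takes over 51 s, if anything falls off the work surface, if the arm or the gripper's body presses on something with over 40 N, if the wrist force passes 120 N, or if a joint passes its speed limit or range.

## Working session

There is one attempt and no reset: what is moved stays moved. The work goes in short steps, each a Python script; the robot and the scene stay as the last script left them, time stands still between calls to the robot, and variables do not carry over. Pictures are saved under pics/ and viewed, at most 10 in all, crops included, and the job is handed in when it is done.

```bash
mkdir -p pics; python3 - <<'E'
from bench import *
import cv2
for n in("scene","top"):
    cv2.imwrite(f"pics/{n}0.png",snapshot(n)); p=camera_params(n); R=cv2.Rodrigues(p["rvec"])[0]; print(n,-R.T@p["tvec"],p["intrinsics"][0][0])
print(ctrl.get_tool_rot(),ctrl.get_t())
E
```

```text
scene [-0.48067414 -0.84356495  0.69071301] 489.14387485564197
top [ 0.46795719 -0.11783386  0.91063439] 355.3791436626148
[ 9.82304884e-01  1.87288220e-01 -8.07678291e-05 -4.80228348e-04] 0.1
```

View pics/top0.png

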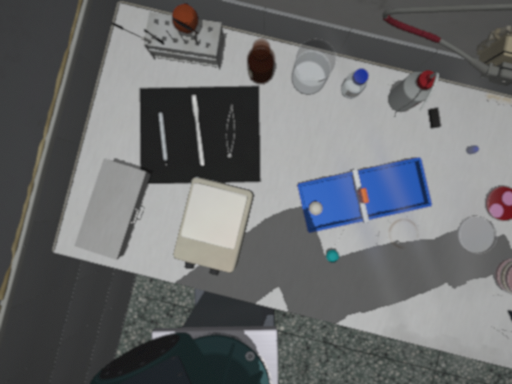

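View pics/scene0.png

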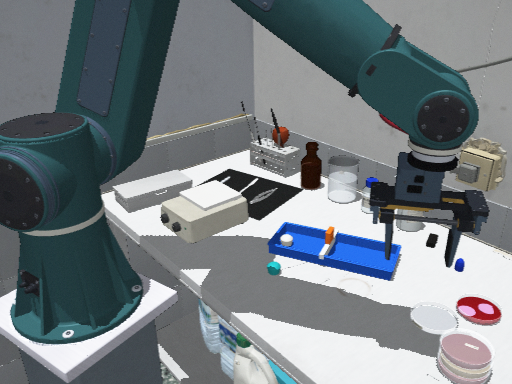

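The top view shows the tray at about (365,195), stopper (316,208), tab (363,196). The spatula is the longest tool, in the middle at (198,130). Next I'll fit the models.

```bash
cat > h.py <<'E'
from bench import *
import cv2, numpy as np
from scipy.optimize import minimize
def proj(P,n="top"):
    p=camera_params(n); return cv2.projectPoints(np.float64(P).reshape(-1,3),np.float64(p["rvec"]),np.float64(p["tvec"]),np.float64(p["intrinsics"]),None)[0][:,0]
def back(uv,z,n="top"):
    p=camera_params(n);R=cv2.Rodrigues(np.float64(p["rvec"]))[0];c=-R.T@np.ravel(p["tvec"])
    d=R.T@np.linalg.inv(p["intrinsics"])@np.array([*uv,1.]);return c+d*(z-c[2])/d[2]
def box(lx,ly,z0,z1):
    return np.array([[sx*lx/2,sy*ly/2,z] for sx in(-1,1) for sy in(-1,1) for z in(z0,z1)])
def place(B,x,y,a):
    c,s=np.cos(a),np.sin(a);return B@np.array([[c,s,0],[-s,c,0],[0,0,1]])+[x,y,0]
def hull(P): return cv2.convexHull(np.float32(P))
def iou(A,B):
    i=cv2.intersectConvexConvex(A,B)[0];return i/(cv2.contourArea(A)+cv2.contourArea(B)-i)
def big(m):
    n,l,s,c=cv2.connectedComponentsWithStats(m.astype(np.uint8));k=1+np.argmax(s[1:,4]);return l==k
def pts(m): return np.argwhere(m)[:,::-1]
def fit(H,B,x0,n="top"):
    # mask hull joins pixel centres: about half a pixel small all round, symmetric
    best=min((minimize(lambda v:-iou(H,hull(proj(place(B,*v),n))),x0,method="Nelder-Mead",options=dict(initial_simplex=np.array(x0)+np.vstack([np.zeros(3),np.diag([d,d,5*d])]),xatol=1e-5,fatol=1e-6)) for d in(.01,-.01)),key=lambda r:r.fun)
    return best.x,-best.fun
E
cat > m.py <<'E'
from h import *
for n in("top","scene"):
    im=snapshot(n);hsv=cv2.cvtColor(im,cv2.COLOR_BGR2HSV);h,s,v=cv2.split(hsv)
    blue=(h>105)&(h<130)&(s>150)&(v>60);
    lab=cv2.connectedComponentsWithStats(cv2.dilate(blue.astype(np.uint8),np.ones((9,9))))
    k=1+np.argmax(lab[2][1:,4]);H=hull(pts(blue&(lab[1]==k)))
    x0=[*back(H[:,0].mean(0),.02,n)[:2],np.pi/2+.2+ (0)]
    # yaw of tray's y axis in world: set from stopper direction below
    t0=back((316,208),.02)[:2]-back((365,195),.02)[:2];
    c=back((365,195),.02)[:2]; yaw=np.arctan2(-t0[0],t0[1])
    r,q=fit(H,box(.118,.308,0,.03),[*c,yaw],n);print(n,"tray",r,q)
    inside=np.zeros(h.shape,np.uint8);cv2.fillConvexPoly(inside,np.int32(hull(proj(place(box(.14,.31,0,.07),*r),n))),1)
    o=big((h>3)&(h<20)&(s>150)&(v>80)&(inside>0));HO=hull(pts(o))
    f=lambda sl:iou(HO,hull(proj(place(box(.036,.014,.036,.07)+[0,sl,0],*r),n)))
    S=np.linspace(-.1,.1,401);F=[f(a) for a in S];print(" div",S[np.argmax(F)],max(F),"px",pts(o).mean(0))
    rt,qt=fit(HO,box(.036,.014,.036,.07),[*place(np.array([[0,S[np.argmax(F)],0]]),*r)[0,:2],r[2]],n);print(" tab free",rt,qt)
    if n=="top":
        m=np.zeros(h.shape,bool);m[92:178,182:215]=1
        for t in(90,120):
            sp=big(m&(v>t));P=pts(sp);(cx,cy),(w,l),a=cv2.minAreaRect(np.float32(P))
            L=cv2.fitLine(np.float32(P),cv2.DIST_L2,0,.01,.01).ravel()
            pr=(P-L[2:])@L[:2];e=[back(L[2:]+L[:2]*k,.006) for k in(pr.min()-.5,pr.max()+.5)];d=e[1]-e[0]
            print(" spat",t,(e[0]+e[1])/2,np.linalg.norm(d),np.degrees(np.arctan2(d[1],d[0])),(w,l))
            wid=[(r_,np.where(sp[r_])[0].min(),np.where(sp[r_])[0].max()) for r_ in range(95,168,6) if sp[r_].any()];print(wid)
            mm=np.zeros(h.shape,bool);mm[100:170,152:176]=1
            P=pts(big(mm&(v>t)));print(" other len",np.ptp(P[:,1])/390)
        cv2.imwrite("pics/crop.png",cv2.resize(im[85:240,135:440],None,fx=2.6,fy=2.6,interpolation=cv2.INTER_CUBIC))
E
python3 m.py
```

```text
top tray [ 0.48819981 -0.38112471  0.18180026] 0.4898341367494469
 div 0.0165 0.20300986549736946 px [364.07692308 195.07692308]
 tab free [ 0.48719167 -0.3644492   0.15065492] 0.20411299048185025
 spat 90 [0.66020168 0.03370532 0.006     ] 0.1851783087111197 -173.7203532340525 (70.8332748413086, 5.9502153396606445)
[(95, np.int64(192), np.int64(195)), (101, np.int64(192), np.int64(196)), (107, np.int64(192), np.int64(197)), (113, np.int64(193), np.int64(198)), (119, np.int64(195), np.int64(198)), (125, np.int64(196), np.int64(199)), (131, np.int64(196), np.int64(200)), (137, np.int64(197), np.int64(200)), (143, np.int64(197), np.int64(201)), (149, np.int64(198), np.int64(202)), (155, np.int64(199), np.int64(203)), (161, np.int64(199), np.int64(204))]
 other len 0.12307692307692308
 spat 120 [0.66016799 0.03400663 0.006     ] 0.18454412714378757 -173.72720879116903 (70.57575988769531, 4.589285373687744)
[(95, np.int64(193), np.int64(194)), (101, np.int64(192), np.int64(196)), (107, np.int64(193), np.int64(197)), (113, np.int64(194), np.int64(197)), (119, np.int64(195), np.int64(197)), (125, np.int64(196), np.int64(198)), (131, np.int64(197), np.int64(199)), (137, np.int64(197), np.int64(200)), (143, np.int64(198), np.int64(201)), (149, np.int64(198), np.int64(201)), (155, np.int64(199), np.int64(202)), (161, np.int64(200), np.int64(203))]
 other len 0.11794871794871795
scene tray [ 0.48971178 -0.37894842  0.19818455] 0.9877641090614345
 div 0.010499999999999995 0.6418900770266152 px [329.08653846 234.90384615]
 tab free [ 0.49066846 -0.36545804  0.36489245] 0.7629914062466981
```

View pics/crop.png

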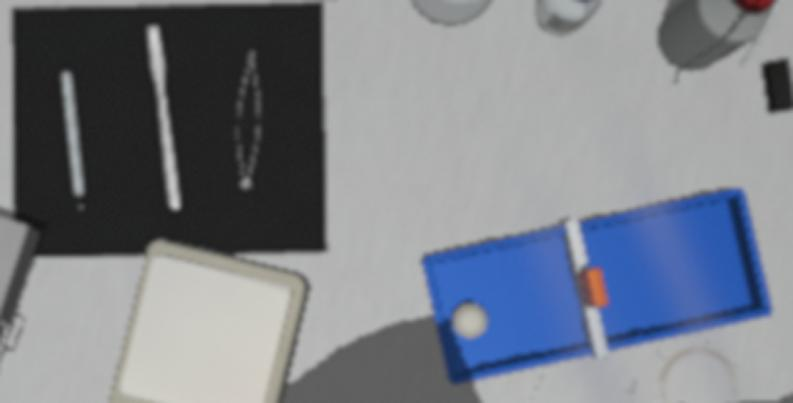

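The crop shows the pen on the left, the spatula (184 mm) in the middle and the tweezers on the right. The divider splits the top-view tray mask in two, so I'll fix the masks.

```bash
sed -i 's/np.ones((9,9))/np.ones((17,17)) if n=="top" else np.ones((9,9))/; s/(h>3)&(h<20)&(s>150)&(v>80)/(h<18)\&(s>110)\&(v>60)/; s/^            wid=.*//; s/^            mm=.*//; s/^            P=pts(big(mm.*//' m.py; python3 m.py
python3 - <<'E'
from h import *
print(ctrl.get_t())
from scipy.spatial.transform import Rotation as R
print(R.from_quat(ctrl.get_tool_rot()).as_matrix().round(3))
def down(a): # tool y axis along world angle a
    y=np.array([np.cos(a),np.sin(a),0]);z=np.array([0,0,-1.]);return R.from_matrix(np.c_[np.cross(y,z),y,z]).as_quat()
for nm,p,a in(("tab",[.49,-.365,.04],np.pi/2+.19),("tab",[.49,-.365,.04],.19),("sp",[.66,.034,.01],np.radians(96.3)),("place",[.495,-.42,.02],.19)):
    for k in(0,np.pi): print(nm,np.degrees(a+k),(lambda q:None if q is None else np.round(q,2))(ctrl.inverse_kinematics(p,down(a+k))))
E
```

```text
top tray [ 0.48620477 -0.38092409  0.19547373] 0.9678062892116175
 div 0.014499999999999999 0.3939137330556345 px [363.60869565 195.        ]
 tab free [ 0.48702558 -0.36599687  0.14904717] 0.3971616266051744
 spat 90 [0.66020142 0.03370791 0.006     ] 0.18517848215326588 -173.7189361745161 (70.8332748413086, 5.9502153396606445)
 spat 120 [0.66016799 0.03400663 0.006     ] 0.18454412714378757 -173.72720879116903 (70.57575988769531, 4.589285373687744)
scene tray [ 0.48971178 -0.37894842  0.19818455] 0.9877641090614345
 div 0.010499999999999995 0.7098149529024474 px [329.07079646 234.95575221]
 tab free [ 0.48494162 -0.36862269  0.32264154] 0.7948889691654797
0.3
[[ 0.93   0.368 -0.   ]
 [ 0.368 -0.93   0.   ]
 [ 0.    -0.    -1.   ]]
tab 100.88619810748564 [-0.68  0.43  1.96 -0.    0.74 -2.44]
tab 280.8861981074856 [-0.68  0.43  1.96 -0.    0.74  0.7 ]
tab 10.886198107485642 [-0.68  0.43  1.96 -0.    0.74 -0.87]
tab 190.88619810748563 [-0.68  0.43  1.96 -0.    0.74  2.27]
sp 96.3 [ 0.02  0.54  1.86 -0.    0.74 -1.66]
sp 276.3 [ 0.02  0.54  1.86 -0.    0.74  1.48]
place 10.886198107485642 [-0.74  0.51  1.88 -0.    0.74 -0.93]
place 190.88619810748563 [-0.74  0.51  1.88 -0.    0.74  2.21]
```

```bash
cat >> h.py <<'E'
from scipy.spatial.transform import Rotation as Rn
def down(a):
    y=np.array([np.cos(a),np.sin(a),0]);z=np.array([0,0,-1.]);return Rn.from_matrix(np.c_[np.cross(y,z),y,z]).as_quat()
T=(.488,-.380,.197)
def tr(x,y,z): return place(np.array([[x,y,z]]),*T)[0]
def intray(p): d=np.array(p)[:2]-T[:2];c,s=np.cos(T[2]),np.sin(T[2]);return [c*d[0]+s*d[1],-s*d[0]+c*d[1]]
E
python3 - <<'E'
from h import *
print("stopper",intray(back((316,208),.026)))
q=down(T[2]-np.pi/2)
ctrl.movep(tr(0,.012,.12),q)
ctrl.line_to(tr(0,.012,.043),f_stop=10)
ctrl.grasp(15)
print(ctrl.get_grip_width(),ctrl.get_grasp_force(),ctrl.get_ee_pos(),ctrl.get_wrist_force())
ctrl.line_to(tr(0,.070,.043),max_speed=.06)
print(ctrl.get_grip_width(),ctrl.get_ee_pos(),ctrl.get_wrist_force())
ctrl.open_gripper()
ctrl.line_to(tr(0,.070,.16),max_speed=.2)
sp=np.array([.6602,.0338,0]);qs=down(np.radians(276.3))
ctrl.movep(sp+[0,0,.16],qs)
print(ctrl.get_t())
cv2.imwrite("pics/b.png",np.hstack([cv2.resize(snapshot("top")[85:240,135:440],None,fx=2.6,fy=2.6)]))
E
```

```text
stopper [np.float64(-0.008992516676178595), np.float64(0.12286590012996237)]
0.0005528962065917872 0.0 [ 0.48565105 -0.36822926  0.04299915] [-0.32551332 -0.2716652   0.64547246]
0.006646959201183713 [ 0.47444934 -0.31163801  0.04305584] [ 0.89460221  0.0513856  -0.16832271]
8.4083
```

View pics/b.png

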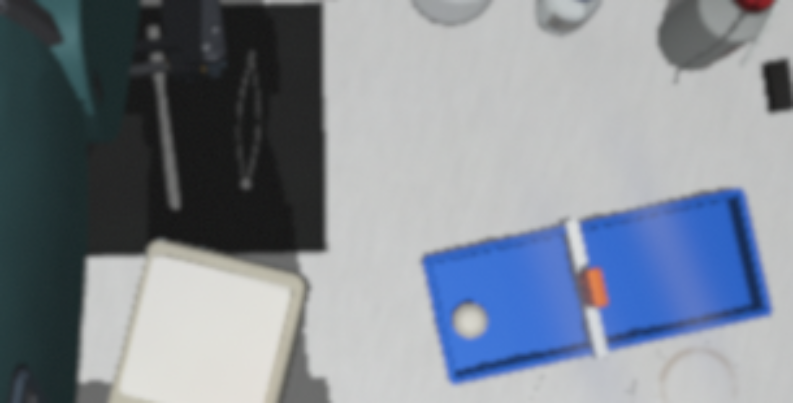

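The divider has not moved: it's still at about (586,287) in the crop, and the gripper closed on air. I'll go back to the tab and look before and after closing.

```bash
python3 - <<'E'
from h import *
q=down(T[2]-np.pi/2)
ctrl.movep(tr(0,.012,.14),q)
ctrl.line_to(tr(0,.012,.043),f_stop=10)
w=ctrl.get_grip_width();a=snapshot("scene")[170:300,230:430]
ctrl.grasp(15);ctrl.pause(.3)
print(w,ctrl.get_grip_width(),ctrl.get_grasp_force(),ctrl.get_ee_pos(),ctrl.get_wrist_force(),ctrl.get_t())
b=snapshot("scene")[170:300,230:430]
cv2.imwrite("pics/c.png",cv2.resize(np.hstack([a,b]),None,fx=2,fy=2,interpolation=cv2.INTER_CUBIC))
print(proj(tr(0,.012,.043),"scene")-[230,170])
E
```

```text
0.9992415033455876 0.004184619463244145 0.0 [ 0.48562303 -0.36824659  0.04301214] [-0.62354826  0.17966682 -0.86114136] 12.5833
[[98.98668643 68.36570359]]
```

View pics/c.png

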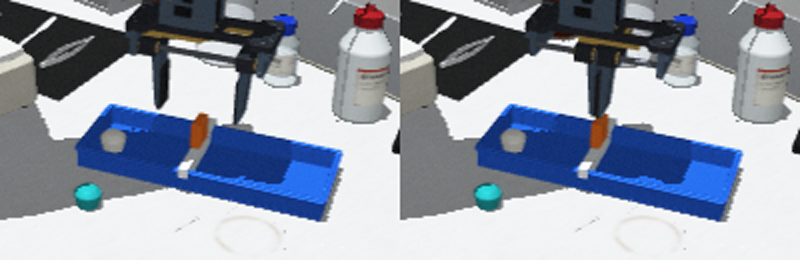

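In both halves the fingertips (about (99,59) of the crop) sit about 10 px above where the TCP should project (99,68). The fingers are either higher than reported or behind the tab, so I'll check with the top view and the start picture.

```bash
python3 - <<'E'
from h import *
a=snapshot("top");p=ctrl.get_ee_pos()
def mk(im,P,n,col):
    for z,c in((0,col),(.03,(255,255,255))):
        u=proj(np.array(P)+[0,0,z],n)[0];cv2.drawMarker(im,tuple(int(i) for i in np.rint(u*1)),c,cv2.MARKER_CROSS,5,1)
mk(a,p,"top",(0,0,255));b=cv2.imread("pics/scene0.png");
P=np.array([.258,-.651,.177])
y=np.array([.368,-.93,0])*.0455
for s in(-1,1): mk(b,P+s*y,"scene",(0,0,255))
A=a[110:260,280:440];B=b[150:300,340:500]
cv2.imwrite("pics/d.png",cv2.resize(np.hstack([A,B]),None,fx=2.5,fy=2.5,interpolation=cv2.INTER_NEAREST))
print(proj(p),proj(p,"scene"),ctrl.get_tool_rot(),ctrl.get_joint_positions())
E
```

```text
[[360.73375852 194.78083654]] [[328.97585058 238.3730035 ]] [ 9.95152267e-01  9.83461479e-02 -6.10940883e-06 -2.26749945e-05] [-6.86956843e-01  4.27268717e-01  1.96554826e+00  3.44089651e-05
  7.48816386e-01  6.86803528e-01]
```

View pics/d.png

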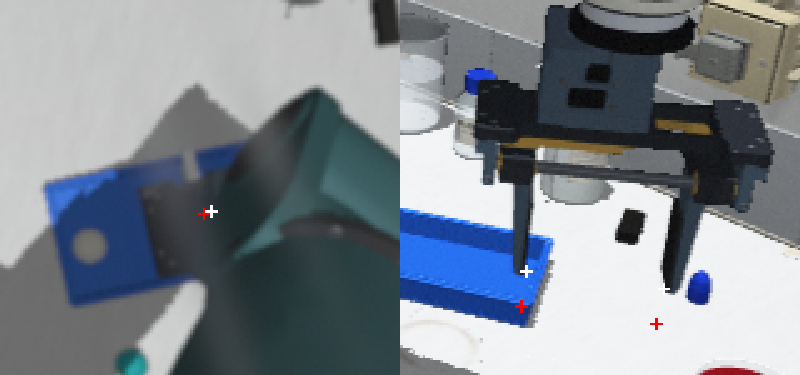

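Both views agree: the real fingertips are about 30 mm above the reported TCP. The closed tips should be just above the tab top (known height 70 mm), so I'll measure the offset by touch.

```bash
python3 - <<'E'
from h import *
r=ctrl.line_to(tr(0,.012,.025),max_speed=.02,f_stop=5)
p=ctrl.get_ee_pos();print(r,p,ctrl.get_wrist_force(),ctrl.get_t(),intray(p))
E
```

```text
True [ 0.48594003 -0.36865574  0.03313209] [-0.27075461 -1.74008349  7.07328103] 13.2583 [np.float64(0.00020026894680330197), np.float64(0.011528035401158142)]
```

Contact at a reported z of 33 mm puts the offset at about 37 mm. I'll grasp the tab using that and check it before sliding.

```bash
echo 'DZ=.037' >> h.py; python3 - <<'E'
from h import *
ctrl.line_to(tr(0,.012,.06),max_speed=.1)
ctrl.open_gripper()
print(ctrl.line_to(tr(0,.012,.044-DZ),max_speed=.06,f_stop=6),ctrl.get_ee_pos())
ctrl.grasp(15)
w=ctrl.get_grip_width();print(w,ctrl.get_grasp_force(),ctrl.get_wrist_force(),ctrl.get_t())
if w>.08:
    ctrl.line_to(tr(0,.070,.044-DZ),max_speed=.08,f_stop=25)
    print(ctrl.get_grip_width(),ctrl.get_wrist_force(),intray(ctrl.get_ee_pos()),ctrl.get_t())
im=snapshot("scene")[170:290,250:410]
cv2.imwrite("pics/e.png",cv2.resize(im,None,fx=5,fy=5,interpolation=cv2.INTER_CUBIC))
p=np.array(ctrl.get_ee_pos());print([(proj(p+[0,0,z],"scene")[0]-[250,170])*5 for z in(.029,.037)])
E
```

```text
False [ 0.48587231 -0.36841485  0.00731583]
0.15148331971840673 14.998916387557983 [ 0.22508723 -0.88004184 -0.85580771] 17.2667
0.1541338734948625 [-1.80004055 -0.03628996  1.70586532] [np.float64(-5.5608059342677e-05), np.float64(0.07012401306220366)] 18.1417
[array([285.39854235, 330.8404447 ]), array([285.87154354, 317.45950137])]
```

View pics/e.png

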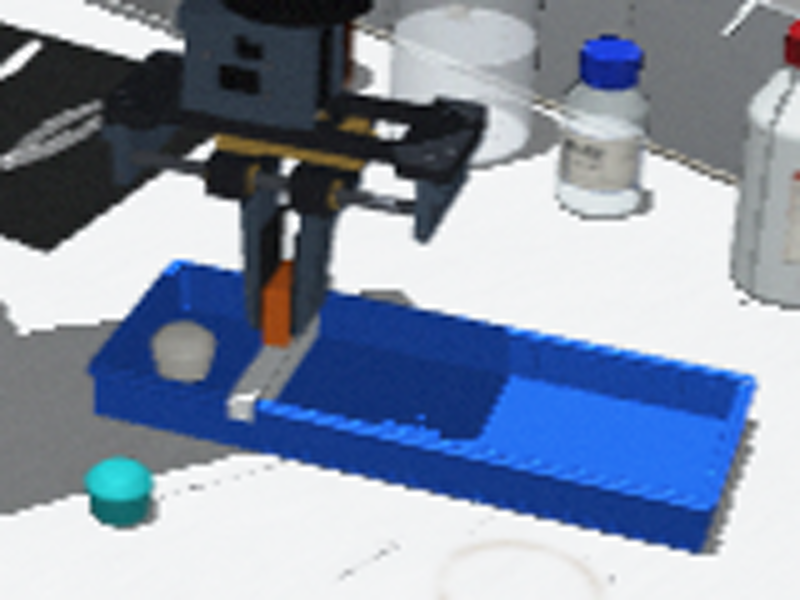

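The tab is held (width 0.154, which is 14 mm) and the divider is now at +0.070, in the picture at (275,360), well clear of the stopper at (183,350). Next I'll pick the spatula, touching the mat first for an exact height.

```bash
python3 - <<'E'
from h import *
ctrl.open_gripper()
ctrl.line_to(tr(0,.070,.13),max_speed=.2)
sp=np.array([.6602,.0338,0]);qs=down(np.radians(276.3))
ctrl.movep(sp+[0,0,.08],qs)
ctrl.line_to(sp+[0,0,-.020],qs,max_speed=.12)
hit=ctrl.line_to(sp+[0,0,-.042],qs,max_speed=.02,f_stop=5)
zc=ctrl.get_ee_pos()[2];print(hit,zc,ctrl.get_wrist_force())
ctrl.line_to(sp+[0,0,zc+.002],qs,max_speed=.03)
ctrl.grasp(20)
w=ctrl.get_grip_width();print(w,w*91,ctrl.get_grasp_force(),ctrl.get_wrist_force())
ctrl.line_to(sp+[0,0,.06],qs,max_speed=.12)
ctrl.pause(.2)
print(ctrl.get_grip_width()*91,ctrl.get_grasp_force(),ctrl.get_t())
im=snapshot("scene")[100:250,190:390]
cv2.imwrite("pics/f.png",cv2.resize(im,None,fx=4,fy=4,interpolation=cv2.INTER_CUBIC))
E
```

```text
True -0.03485485982190879 [-3.15018153  0.11665989 10.22584995]
0.10303336567360909 9.376036276298427 17.44586929678917 [ 0.44434276 -0.65652046 -0.26499064]
9.220869821982111 17.427430003881454 25.975
```

View pics/f.png

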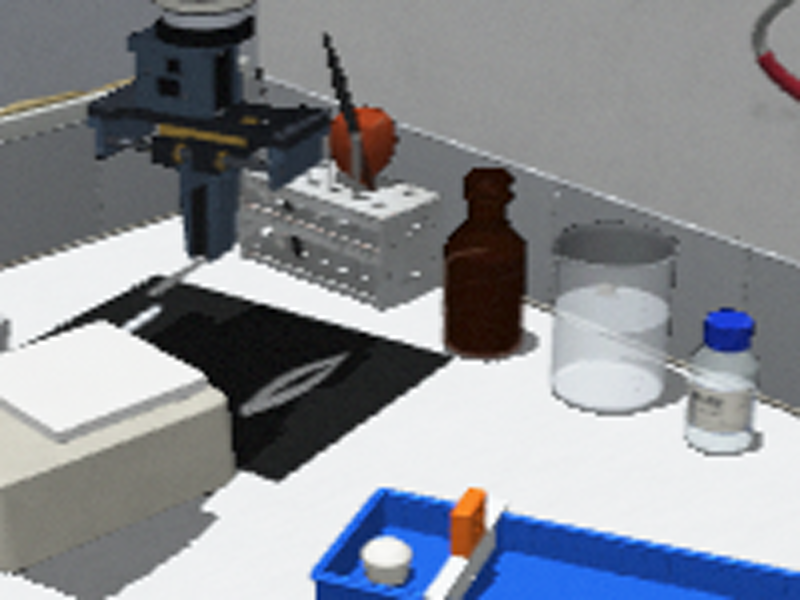

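The spatula is lifted and held: its near end shows at (150,290), and the pen stays on the mat at (140,320). I'll place it by releasing just above the rims, since the open fingers (118 mm) would not fit between the walls.

```bash
python3 - <<'E'
from h import *
q=down(T[2]+np.pi)
ctrl.line_to([.6602,.0338,.13],max_speed=.15)
ctrl.movep(tr(0,-.042,.09),q)
print(ctrl.get_grip_width()*91,ctrl.line_to(tr(0,-.042,.032-.0365),max_speed=.08,f_stop=8),ctrl.get_ee_pos(),ctrl.get_wrist_force())
ctrl.pause(.3)
ctrl.open_gripper()
print(ctrl.get_wrist_force())
ctrl.line_to(tr(0,-.042,.10),max_speed=.15)
ctrl.movej([-1.227,0.379,1.734,0,1.028,ctrl.get_joint_positions()[5]])
print(ctrl.get_t())
im=snapshot("top")[140:240,290:440];cv2.imwrite("pics/g.png",cv2.resize(im,None,fx=5,fy=5,interpolation=cv2.INTER_CUBIC))
E
```

```text
9.485209377872566 False [ 0.49652128 -0.42145131 -0.00396425] [0.70806144 0.67844406 0.29343473]
[ 0.3134972  -0.32152135 -0.07883059]
33.4583
```

View pics/g.png

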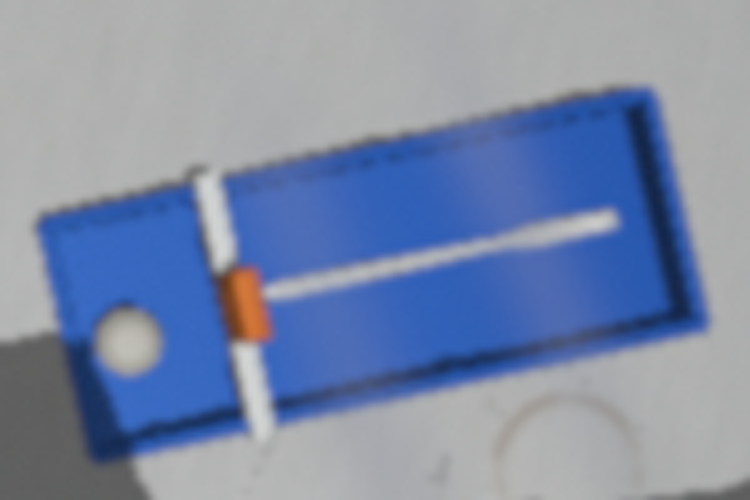

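The spatula lies flat from (268,293) to (618,218) along the tray, clear of both the end wall and the divider plate. The stopper stands at (128,340) and the robot is clear, so I'm handing in.

```bash
python3 - <<'E'
from h import *
print(intray(back((378.6,191.1),.008)));print(job.sign_off())
E
```

```text
[np.float64(-0.001809523732444169), np.float64(-0.044278334455069464)]
the job is handed in; nothing more can be done
None
```

The job is handed in at about 33.5 s (no verdict was returned): the divider was slid to about +70 mm, the spatula lies flat along the long compartment (centre about 44 mm to the -y side of the tray's middle), and the stopper still stands in its own compartment.

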